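# Chock the row of canisters

### The arm

A 6-joint arm with a two-finger parallel gripper is mounted at the origin on a cart in front of the work surface, level with it; the furniture and walls round the work are solid. World frame = base frame: x ahead of the robot, y to its left, z up, the work surface at z = 0. Lengths are in mm, angles in rad, forces in N, time in s.
With the tool pointing down it reaches from about 425 to 925 mm from the base axis. Payload 12.5 kg.
Tool frame: the origin (TCP) lies midway between the tips of the shut fingers; the grasp point (between the pads) lies 19 mm behind it; z points along the fingers, y is the line along which they close (so a half turn about z gives the same grasp; the last joint's range is limited). The gripper opens to 85 mm and grips with 20 to 120 N. Pads are 22 mm wide; open, the fingers measure 114 mm over their backs; the gripper's body (76 mm by 85 mm) begins 54 mm behind the grasp point. The pads swing forward as they close: fully open they stand 13 mm farther back than shut.
Start: joints at [1.178, 0.491, 1.559, -0, 1.092, -0.106], TCP at [176.786, 599.496, 193.627] pointing down, gripper open.
Joint ranges: [-3.1, 3.1], [-0.84, 2.19], [0.05, 2.79], [-1.13, 4.28], [0.06, 2.93], [-2.69, 2.69]. Speed limits (rad/s): [2.22, 2.22, 2.79, 3.14, 3.14, 3.14].

### API

Orientations are given as a unit quaternion [x, y, z, w].
In Python, from plant import r, imaging gives the robot as it stands.
- The arm moves only by the tool jog_arm, never from a script. Its argument "commands" is a list of rows, each a list of 7 numbers: the shift along the tool's x, y, z in units of 300 mm (1.0 is 300 mm), then the turn, a rotation vector about the tool's x, y, z in units of 90 degrees (1.0 is 90 degrees), then the closure, from 0 (fully open) to 1 (shut). In form: [[tx, ty, tz, ax, ay, az, hand], ...]. A call has 1 to 5 rows; each row shifts and turns the commanded pose from where the row before left it, along the tool's axes as they then stand; what a row does not reach is not made up. A row lasts 1/8 s, in which the tool goes at most 62.5 mm and 10.7 degrees, less where a joint would pass 70% of its speed; a pose out of reach is approached as far as the arm can. A call with a number of a shift or a turn outside -1 to 1 is refused whole. A call with a gripper value outside its range is refused whole. The fingers move at their own pace and stop on an object; the grip force is fixed at half the most. Time passes only in rows, so rows that do not move let the fingers close. It gives the time, the measured TCP pose, the force, the opening and the grip force at its end, in the units of the state.
- r.sense(): the state, without advancing time (a new reading comes with each control period).
- imaging.snapshot(name): name is "scene" or "top" or "wrist"; returns a dict with "color" (420x560x3 uint8, red, green, blue), "depth" (420x560 float32, mm along the optical axis (not along the pixel's ray), 0 where there is no reading), "fx", "fy", "cx", "cy" (pixels), "rvec" (rotation vector, rad) and "tvec" (3), from world to camera coordinates, as OpenCV has them; the wrist camera has in their place "hand_eye" (4x4, takes a point from camera to tool coordinates, whose origin is the TCP and whose axes are the flange's). Camera axes: x right, y down, z forward; pixel columns grow to the right and rows downward; lengths in mm; the calibration is good to about 2 mm. A picture is of the moment at which its call begins: read the wrist's pose just before it.
- r.finish_job(): hands the job in; it is judged then, once.
Trained networks look in a picture, given as the dict that the camera call returned (one of the last four; its "shot" number tells which), for a name from the list of things; names that differ only in an ending like _2 or _b are one class to them, and where a whole thing is asked for, a point or a joint stands for the part that bears it (a point fixed in the world has none). Each returns a list of dicts, best first, with "score" (0 to 1); they miss things now and then, are a little off and sometimes report something else, mostly with a low value. They report only what shows in the picture. A call takes as long as a camera call. They do not tell look-alikes from the thing itself.
- imaging.silhouettes(picture, name): "mask" (420x560 bool, what is visible of it).
- imaging.spot_point(picture, name): "point" ([x, y, z] in mm, in world coordinates, good to about 4 mm: a listed point, or the origin of a listed thing).
The state is a dict: "clock": time; "qpos": joint angles; "qvel": joint speeds; "tau": joint torques, N m; "position": TCP position; "tool_rot": TCP orientation; "force": force on the tool from outside, world axes, zero at the start; "ft_torque": the same for the moment, N m; "gripper_width": finger opening in mm; "gripper_force": force on a finger pad.
Only numpy, scipy, OpenCV 4.12 (cv2) and the standard library are available. Lean on these libraries where they do the work, as an engineer would, in place of code of your own. Each camera call takes 0.05 s, during which the arm holds its last target. There are 200 camera calls.

### The job

Three canisters lie on their sides in a row on the grey bench mat and could roll apart. Take the two wooden chocks and set one, flat on its foot, close up against the outer side of each end of the row, lengthwise along the canister and level with its middle, so that the row is held together between them. Do not let the row spread, and let go of both chocks.

Things in the scene. Friction and masses are not known exactly. Their poses are not given: they have to be found in the camera images.
- can_left_centre (a point): Centre of the canister at the left end of a row of three lying side by side, black with a grey lid. On its side: 51 mm long, 33 mm across the lid rim, 31 mm across the body; z runs along it to the lid; it can roll. The row lies on a fixed grey mat, 110 x 270 mm, 3 mm thick, its long side along the row and centred on it; the chocks go on this mat too.
- can_right_centre (a point): Centre of the canister at the right end of a row of three lying side by side, all black. On its side: 51 mm long, 33 mm across the lid rim, 31 mm across the body; z runs along it to the lid; it can roll. The middle one is white, of the same size. Neighbours start about 34 mm apart, centre to centre, parallel.
- chock_a_centre (a point): Centre of one of two identical wooden chocks: roof-shaped bar 54 mm long (x), 26 mm high (z), foot 40 mm and top 14 mm wide (y), 60 g; both long sides slope, the ends are upright and flat, 54 mm apart, good to grip. Centre is 13 mm above its underside. Starts left of the mat, on the bench (z = 0). Touching a lying canister, its centre is 30 mm from the canister's, seen from above.
- chock_b_centre (a point): Centre of one of two identical wooden chocks: roof-shaped bar 54 mm long (x), 26 mm high (z), foot 40 mm and top 14 mm wide (y), 60 g; both long sides slope, the ends are upright and flat, 54 mm apart, good to grip. Centre is 13 mm above its underside. Starts right of the mat, on the bench (z = 0). Either chock may go to either end, and either way round.
There are look-alikes about, which are no part of the job. Leave any red look-alike of the part that bears chock_a_centre alone.

How it is judged:
By the outcome, as a careful person would: the job done as asked, in the order asked, and still so for the second after the job is handed in, with the robot touching nothing.
It also fails if it takes over 45 s, if anything falls off the work surface, if the arm or the gripper's body presses on something with over 40 N, if the wrist force passes 120 N, or if a joint passes its speed limit or range.

## Working session

There is one attempt and no reset: what is moved stays moved. The work goes in short steps, Python scripts to look and compute and a tool call to move; the robot and the scene stay as the last step left them, time stands still between calls to the robot, and variables do not carry over. Pictures are saved under pics/ and viewed, at most 10 in all, crops included, and the job is handed in when it is done.

Besides the shell and the picture viewer there is one more tool, called by a JSON object that holds its "name" and its "arguments", one argument or row to a line. jog_arm: Moves the arm, as the interface text tells. Shifts and turns lie within -1 to 1; 1 stands for 300 mm of shift or 90 degrees of turn. Its arguments: {"type":"object","properties":{"commands":{"type":"array"}},"required":["commands"]}

```bash
mkdir -p pics
cat > h.py <<'E'
import numpy as np,cv2
from plant import r,imaging
from scipy.spatial.transform import Rotation as R
def T(p):
    M=np.eye(4)
    if 'hand_eye' in p:
        s=p['_s'];M[:3,:3]=R.from_quat(s['tool_rot']).as_matrix();M[:3,3]=s['position'];return M@np.array(p['hand_eye'])
    M[:3,:3]=cv2.Rodrigues(np.array(p['rvec'],float))[0];M[:3,3]=np.ravel(p['tvec']);return np.linalg.inv(M)
def snap(n):
    s=r.sense();p=imaging.snapshot(n);p['_s']=s;return p
def cloud(p,mask=None):
    d=p['depth'];m=d>0
    if mask is not None:m&=mask
    v,u=np.nonzero(m);z=d[v,u]
    c=np.stack([(u-p['cx'])/p['fx']*z,(v-p['cy'])/p['fy']*z,z,np.ones_like(z)])
    return (T(p)@c)[:3].T,u,v
def save(p,n):cv2.imwrite('pics/'+n+'.png',p['color'][:,:,::-1])
E
python3 - <<'E'
from h import *
for n in ['top','scene']:
    p=snap(n);save(p,n+'0')
    for k in ['can_left_centre','can_right_centre','chock_a_centre']:
        for o in imaging.spot_point(p,k)[:4]:print(n,k,round(o['score'],2),np.round(o['point']))
    for k in ['chock_a_centre','can_left_centre']:
        for o in imaging.silhouettes(p,k)[:5]:
            P,u,v=cloud(p,o['mask']);
            if len(u)<20: continue
            print(n,k,round(o['score'],2),'px',int(u.mean()),int(v.mean()),len(u),'med',np.round(np.median(P,0)),'z95',np.round(np.percentile(P[:,2],95)),np.round(p['color'][v,u].mean(0)))
a=cv2.imread('pics/top0.png');b=cv2.imread('pics/scene0.png')
E
```

```text
top can_left_centre 0.71 [493.  21.  16.]
top can_right_centre 0.58 [493. -51.  20.]
top chock_a_centre 0.78 [527. 273.  16.]
top chock_a_centre 0.73 [428. 296.  16.]
top chock_a_centre 0.64 [431. 194.  12.]
top chock_a_centre 0.86 px 169 249 345 med [425. 294.  21.] z95 29.0 [125. 102.  75.]
top chock_a_centre 0.72 px 212 247 380 med [428. 190.  20.] z95 29.0 [129.  52.  47.]
top chock_a_centre 0.66 px 178 207 332 med [527. 274.  21.] z95 28.0 [127.  47.  43.]
top can_left_centre 0.61 px 283 218 204 med [495.  17.  33.] z95 38.0 [49. 47. 47.]
scene can_left_centre 0.59 [492.  21.  18.]
scene can_right_centre 0.68 [494. -50.  23.]
scene chock_a_centre 0.68 [533. 274.  14.]
scene chock_a_centre 0.57 [427. 194.  11.]
scene chock_a_centre 0.46 [427. 301.  12.]
scene chock_a_centre 0.72 px 207 195 252 med [520. 267.  15.] z95 26.0 [102.   6.   5.]
scene chock_a_centre 0.66 px 208 219 322 med [420. 184.  15.] z95 27.0 [96.  6.  5.]
scene chock_a_centre 0.43 px 181 203 27 med [442. 286.  24.] z95 27.0 [108.  78.  47.]
scene can_left_centre 0.82 px 285 220 244 med [482.  12.  29.] z95 35.0 [18. 18. 18.]
```

View pics/top0.png

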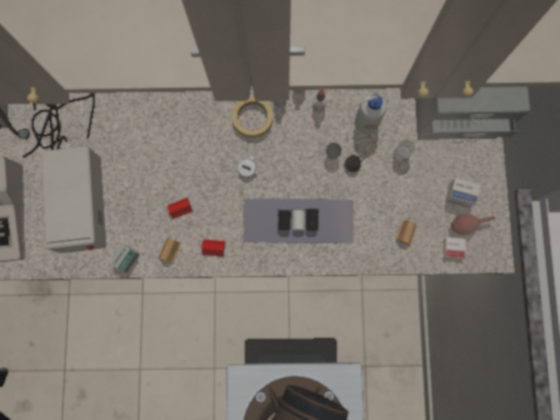

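View pics/scene0.png

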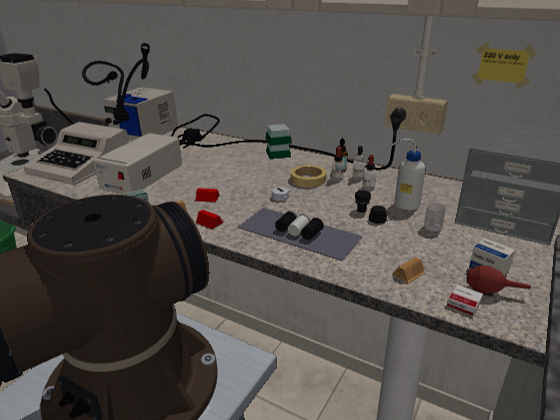

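```bash
cat > m.py <<'E'
from h import *
p=snap('top')
P,u,v=cloud(p)
for nm,(cu,cv) in {'L':(169,250),'R':(407,232)}.items():
    c=p['color'][v,u].astype(int)
    m=(abs(u-cu)<18)&(abs(v-cv)<18)&(P[:,2]>8)&(P[:,2]<45)&(c[:,0]-c[:,2]>25)
    Q=P[m];rc=cv2.minAreaRect(Q[:,:2].astype(np.float32))
    w,V=np.linalg.eigh(np.cov(Q[:,:2].T));a=V[:,1]
    print(nm,m.sum(),np.round(Q.mean(0)),rc,'axis deg',np.degrees(np.arctan2(a[1],a[0]))%180,np.sqrt(w),'zmax',np.percentile(Q[:,2],95))
i=p['color'][185:275,140:430,::-1];
a=cv2.resize(i[:,:90],None,fx=4,fy=4);b=cv2.resize(i[:,200:],None,fx=4,fy=4)
cv2.imwrite('pics/crop.png',np.hstack([a,b])[:, :800])
E
python3 m.py
```

```text
L 296 [425. 296.  21.] ((425.4375305175781, 297.15216064453125), (37.13157653808594, 53.2973747253418), 64.99445343017578) axis deg 157.4310913153618 [ 8.82693179 15.36367245] zmax 29.17090181214536
R 308 [ 461. -279.   21.] ((461.4416809082031, -279.57763671875), (37.6346321105957, 54.687904357910156), 65.79650115966797) axis deg 157.9431400372093 [ 9.1678573  16.44737441] zmax 29.250031251713718
```

View pics/crop.png

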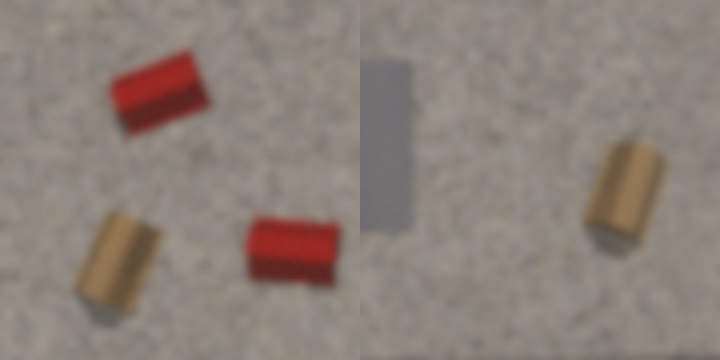

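```bash
cat > go.py <<'E'
import sys
from h import *
def rows(x,y,z,yaw,n,hand):
    s=r.sense();Rc=R.from_quat(s['tool_rot']);p=np.array(s['position'])
    print('at',np.round(p,1),'q',np.round(s['qpos'],2),'F',np.round(s['force'],1),'w',round(s['gripper_width'],1),'t',round(s['clock'],2))
    best=None
    for k in (0,180):
        yy=np.radians(yaw+k);Y=np.array([np.cos(yy),np.sin(yy),0]);Z=np.array([0,0,-1.]);X=np.cross(Y,Z)
        rv=(Rc.inv()*R.from_matrix(np.stack([X,Y,Z],1))).as_rotvec()
        # wrist joint estimated after turn
        print('option',k,'turn deg',np.round(np.degrees(rv),1))
        if best is None or np.linalg.norm(rv)<np.linalg.norm(best):best=rv
    d=(np.array([x,y,z])-p)/n;Rr=Rc;st=R.from_rotvec(best/n)
    for i in range(n):
        print('[%s,%g],'%(','.join('%g'%q for q in np.round(np.r_[Rr.inv().apply(d)/300,best/n/(np.pi/2)],4)),hand))
        Rr=Rr*st
if __name__=='__main__':
    a=list(map(float,sys.argv[1:]));rows(*a[:4],int(a[4]),a[5])
E
python3 go.py 426 296.5 190 158 10 0
```

```text
at [176.8 599.5 193.6] q [ 1.18  0.49  1.56  0.    1.09 -0.11] F [ 0.1  0.  -0.3] w 85.5 t 0.65
option 0 turn deg [  0.    0.  -84.4]
option 180 turn deg [ 0.  -0.  95.6]
[-0.1082,-0.0734,0.0012,0,0,-0.0938,0],
[-0.0963,-0.0885,0.0012,0,0,-0.0938,0],
[-0.0823,-0.1016,0.0012,0,0,-0.0938,0],
[-0.0665,-0.1126,0.0012,0,0,-0.0938,0],
[-0.0492,-0.1212,0.0012,0,0,-0.0938,0],
[-0.0309,-0.1271,0.0012,0,0,-0.0938,0],
[-0.0119,-0.1302,0.0012,0,0,-0.0938,0],
[0.0074,-0.1306,0.0012,0,0,-0.0938,0],
[0.0265,-0.1281,0.0012,0,0,-0.0938,0],
[0.045,-0.1228,0.0012,0,0,-0.0938,0],
```

{"name": "jog_arm", "arguments": {
  "commands": [
    [-0.108, -0.073, 0, 0, 0, -0.094, 0],
    [-0.096, -0.088, 0, 0, 0, -0.094, 0],
    [-0.082, -0.102, 0, 0, 0, -0.094, 0],
    [-0.066, -0.113, 0, 0, 0, -0.094, 0],
    [-0.049, -0.121, 0, 0, 0, -0.094, 0]
  ]
}}

```text
clock: 1.27
position: [301.8, 447.1, 193.8]
tool_rot: [-0.226, 0.974, 0.0, 0.0]
force: [-0.5, 0.4, -0.2]
gripper_width: 85.3
gripper_force: 0.0
```

{"name": "jog_arm", "arguments": {
  "commands": [
    [-0.031, -0.127, 0, 0, 0, -0.094, 0],
    [-0.012, -0.13, 0, 0, 0, -0.094, 0],
    [0.007, -0.13, 0, 0, 0, -0.094, 0],
    [0.026, -0.128, 0, 0, 0, -0.094, 0],
    [0.045, -0.123, 0, 0, 0, -0.094, 0]
  ]
}}

```text
clock: 1.9
position: [426.9, 296.3, 193.8]
tool_rot: [-0.562, 0.827, 0.0, 0.0]
force: [-0.3, 0.8, -0.3]
gripper_width: 85.3
gripper_force: 0.0
```

```bash
cat > w.py <<'E'
# wrist look: wooden chocks (height, centre, axis)
import sys
from h import *
p=snap('wrist');save(p,sys.argv[1])
P,u,v=cloud(p);c=p['color'][v,u].astype(int)
m=(P[:,2]>6)&(P[:,2]<50)&(c[:,0]-c[:,2]>25)&(c[:,0]-c[:,1]<0.45*c[:,0])
mk=np.zeros(p['depth'].shape,np.uint8);mk[v[m],u[m]]=1
mk=cv2.morphologyEx(mk,cv2.MORPH_OPEN,np.ones((5,5)))
n,l,st,ct=cv2.connectedComponentsWithStats(mk)
for i in range(1,n):
    if st[i,4]<400: continue
    Q,a,b=cloud(p,l==i);rc=cv2.minAreaRect(Q[:,:2].astype(np.float32))
    t=Q[Q[:,2]>np.percentile(Q[:,2],90)-2.5];rt=cv2.minAreaRect(t[:,:2].astype(np.float32))
    print('px',np.round(ct[i]),st[i,4],'all',np.round(np.array([*rc[0],*rc[1],rc[2]]),1),'top',np.round(np.array([*rt[0],*rt[1],rt[2]]),1),'zt',round(np.median(t[:,2]),1))
for k in sys.argv[2:]:
    for o in imaging.spot_point(p,k)[:3]:print(k,round(o['score'],2),np.round(o['point'],1))
E
python3 w.py w1 chock_a_centre; python3 go.py 426 296.5 110 158 5 0
```

```text
px [279. 177.] 1286 all [426.2 299.2  33.7  51.4  68. ] top [425.7 299.   17.1  50.8  67. ] zt 26.5
chock_a_centre 0.94 [422.1 296.3   9.4]
chock_a_centre 0.75 [432.6 193.6  14.7]
chock_a_centre 0.74 [526.3 277.3  14.4]
at [428.  295.2 193.7] q [ 0.48  0.34  1.81 -0.    0.99 -2.28] F [0.4 0.7 0.2] w 85.2 t 2.0
option 0 turn deg [-0.   0.   0.3]
option 180 turn deg [-0.000e+00 -1.000e-01 -1.797e+02]
[-0.0003,0.0016,0.0558,-0.0001,0,0.0006,0],
[-0.0003,0.0016,0.0558,-0.0001,0,0.0006,0],
[-0.0003,0.0016,0.0558,-0.0001,0,0.0006,0],
[-0.0003,0.0016,0.0558,-0.0001,0,0.0006,0],
[-0.0003,0.0016,0.0558,-0.0001,0,0.0006,0],
```

View pics/w1.png

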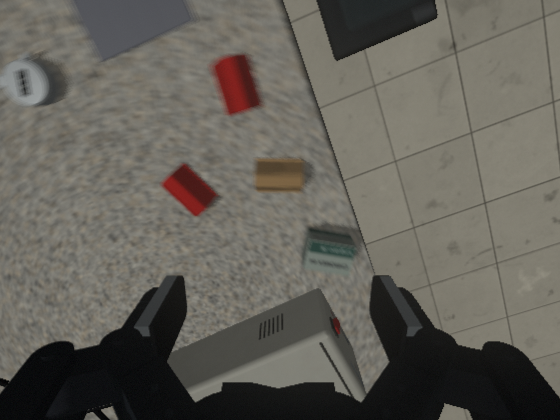

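```bash
python3 go.py 425.7 298.5 0 157.5 5 0
```

```text
at [428.  295.2 193.7] q [ 0.48  0.34  1.81 -0.    0.99 -2.28] F [0.4 0.7 0.2] w 85.2 t 2.0
option 0 turn deg [-0.   0.   0.8]
option 180 turn deg [-0.000e+00 -1.000e-01 -1.792e+02]
[-0.0014,0.0023,0.1291,-0.0001,0,0.0017,0],
[-0.0014,0.0023,0.1291,-0.0001,0,0.0017,0],
[-0.0014,0.0023,0.1291,-0.0001,0,0.0017,0],
[-0.0014,0.0023,0.1291,-0.0001,0,0.0017,0],
[-0.0014,0.0023,0.1291,-0.0001,0,0.0017,0],
```

{"name": "jog_arm", "arguments": {
  "commands": [
    [-0.007, 0.0115, 0.12, 0, 0, 0.008, 0],
    [0, 0, 0.18, 0, 0, 0, 0],
    [0, 0, 0.18, 0, 0, 0, 0],
    [0, 0, 0.12, 0, 0, 0, 0],
    [0, 0, 0, 0, 0, 0, 0]
  ]
}}

```text
clock: 2.62
position: [422.3, 300.4, 11.9]
tool_rot: [-0.555, 0.832, 0.0, -0.002]
force: [-0.0, 0.6, 0.5]
gripper_width: 85.2
gripper_force: 0.0
```

{"name": "jog_arm", "arguments": {
  "commands": [
    [0, 0, 0, 0, 0, 0, 0]
  ]
}}

```text
clock: 2.75
position: [424.1, 301.1, 14.8]
tool_rot: [-0.555, 0.832, -0.0, 0.001]
force: [-0.2, 0.6, 0.1]
gripper_width: 85.3
gripper_force: 0.0
```

```bash
python3 go.py 425.7 298.5 0 157.5 1 0;python3 w.py w2 chock_a_centre
```

```text
at [424.1 301.1  14.8] q [ 0.49  0.61  1.98  0.    0.56 -2.26] F [-0.2  0.6  0.1] w 85.3 t 2.75
option 0 turn deg [-0.   0.1 -0.1]
option 180 turn deg [1.000e-01 1.000e-01 1.799e+02]
[0.0061,-0.0082,0.0493,-0.0005,0.0007,-0.0008,0],
px [276. 237.] 4572 all [423.4 295.5  25.6  53.8  67.4] top [424.9 299.1  17.2  53.8  67.3] zt 26.5
chock_a_centre 0.92 [422.6 298.1  13. ]
chock_a_centre 0.84 [526.9 278.7  16.1]
chock_a_centre 0.59 [429.8 192.2  11.8]
```

{"name": "jog_arm", "arguments": {
  "commands": [
    [0.005, -0.0055, 0.025, 0, 0, 0, 0],
    [0, 0, 0.022, 0, 0, 0, 0],
    [0, 0, 0, 0, 0, 0, 0]
  ]
}}

```text
clock: 3.22
position: [424.4, 298.3, -1.0]
tool_rot: [-0.555, 0.832, 0.0, -0.0]
force: [0.6, -0.3, 0.4]
gripper_width: 85.4
gripper_force: 0.0
```

{"name": "jog_arm", "arguments": {
  "commands": [
    [0, 0, 0, 0, 0, 0, 0.5],
    [0, 0, 0, 0, 0, 0, 0.7],
    [0, 0, 0, 0, 0, 0, 0.7],
    [0, 0, 0, 0, 0, 0, 0.7],
    [0, 0, 0, 0, 0, 0, 0.7]
  ]
}}

```text
clock: 3.85
position: [424.7, 298.6, -0.5]
tool_rot: [-0.555, 0.832, 0.0, 0.0]
force: [0.1, -0.0, 0.9]
gripper_width: 25.4
gripper_force: 0.0
```

```bash
python3 w.py w3 chock_a_centre;python3 - <<'E'
from h import *
p=snap('top')
for o in imaging.spot_point(p,'chock_a_centre')[:4]:print(round(o['score'],2),np.round(o['point']))
E
```

```text
px [278. 249.] 4631 all [423.3 295.6  25.8  53.7  66.7] top [424.9 298.8  20.1  53.5  62.6] zt 26.5
chock_a_centre 0.82 [421.9 299.2  12.7]
chock_a_centre 0.69 [432.6 193.   10.7]
chock_a_centre 0.66 [529.7 279.5  15.8]
0.62 [429. 193.  10.]
```

View pics/w3.png

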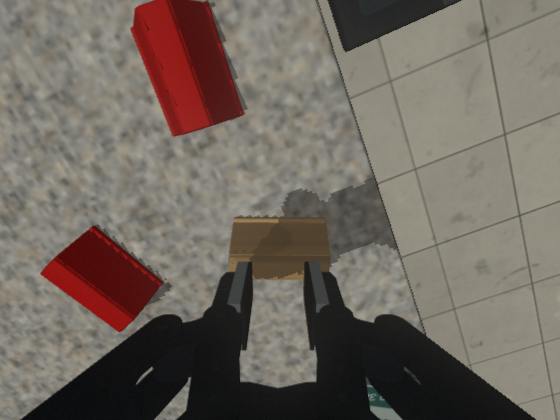

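Run:
```python
from h import *
p=snap('wrist');d=p['depth']
print(np.round(np.array(p['hand_eye']),3).tolist())
P,u,v=cloud(p);Z=T(p)
s=p['_s'];Rc=R.from_quat(s['tool_rot'])
for (a,b) in [(235,268),(244,268),(244,285),(240,320),(313,268),(313,285),(318,320),(279,249),(279,225),(400,150)]:
    i=np.nonzero((u==a)&(v==b))[0]
    if len(i): print((a,b),'world',np.round(P[i[0]],1),'tool',np.round(Rc.inv().apply(P[i[0]]-s['position']),1))
    else: print((a,b),'no depth')
```

```text
[[-0.001, -0.945, -0.328, 84.433], [1.0, -0.001, 0.0, -0.487], [-0.001, -0.328, 0.945, -181.036], [0.0, 0.0, 0.0, 1.0]]
(235, 268) world [446.7 290.9  26.6] tool [ -1.4 -23.3 -27. ]
(244, 268) world [435.  282.   49.3] tool [ 11.3 -15.8 -49.8]
(244, 285) world [434.1 283.2  62.3] tool [ 10.5 -14.6 -62.8]
(240, 320) world [437.  289.1  76.5] tool [  4. -15. -77.]
(313, 268) world [406.  294.4  48.8] tool [ 10.9  15.6 -49.2]
(313, 285) world [407.4 293.7  63.3] tool [ 11.1  14.1 -63.8]
(318, 320) world [408.9 298.3  79.5] tool [  6.3  14.5 -80. ]
(279, 249) world [421.6 291.6  22. ] tool [  7.6   0.2 -22.5]
(279, 225) world [418.5 284.5   6.5] tool [15.3  0.3 -7. ]
(400, 150) world [  81.   526.9 -902. ] tool [-79.  405.  901.5]
```

```bash
python3 - <<'E'
from h import *
p=snap('wrist')
P,u,v=cloud(p);s=p['_s'];Rc=R.from_quat(s['tool_rot'])
t=Rc.inv().apply(P-s['position']);c=p['color'][v,u].astype(int)
m=(v>255)&(u>200)&(u<360)&(P[:,2]>30)
for lo in range(258,330,6):
    k=m&(v>=lo)&(v<lo+6)&(u<279)
    if k.sum(): print(lo,k.sum(),'u',u[k].min(),u[k].max(),'y',np.round(np.percentile(t[k,1],[2,98]),1),'x',np.round(np.percentile(t[k,0],[2,98]),1),'z',np.round(np.percentile(t[k,2],[2,98]),1),c[k].mean(0).round())
p2=snap('scene');P,u,v=cloud(p2);save(p2,'sc2')
d=P-s['position'];k=(np.hypot(d[:,0],d[:,1])<30)&(P[:,2]>28)&(P[:,2]<90)
print(k.sum(),u[k].min() if k.any() else '')
E
python3 -c "
import cv2
a=cv2.imread('pics/sc2.png')[130:270,100:300];cv2.imwrite('pics/sc2c.png',cv2.resize(a,None,fx=4,fy=4))"
```

```text
258 43 u 237 251 y [-19.7 -13.4] x [ 9.5 11.4] z [-45.3 -40.2] [71. 65. 57.]
264 96 u 235 251 y [-19.8 -13.4] x [ 7.  11.5] z [-50.6 -41.1] [57. 56. 54.]
270 144 u 222 251 y [-25.4 -13.4] x [ 4.7 11.4] z [-55.4 -41.9] [50. 50. 48.]
276 193 u 219 251 y [-26.9 -13.4] x [ 3.  11.4] z [-60.6 -43.8] [46. 46. 44.]
282 210 u 217 252 y [-26.6 -13.3] x [-3.6 11.4] z [-65.  -39.6] [45. 45. 43.]
288 220 u 215 252 y [-26.6 -13.3] x [-5.6 11.3] z [-69.6 -40.4] [44. 44. 42.]
294 231 u 213 252 y [-26.5 -13.3] x [-8.1 11.4] z [-73.7 -43.6] [43. 43. 42.]
300 236 u 211 251 y [-26.6 -13.3] x [-7.8 12.3] z [-78.9 -47.8] [42. 42. 41.]
306 266 u 204 251 y [-26.4 -13.4] x [-7.9 13.9] z [-84.6 -53. ] [37. 37. 35.]
312 285 u 201 250 y [-26.8 -13.4] x [-7.9 13.7] z [-86.3 -58. ] [30. 29. 28.]
318 292 u 201 249 y [-27.2 -13.4] x [-8.5 12.6] z [-89.3 -61.8] [27. 27. 26.]
324 285 u 201 248 y [-26.1 -13.4] x [-7.6 12.6] z [-92.5 -66.5] [26. 26. 25.]
296 159
```

View pics/sc2c.png

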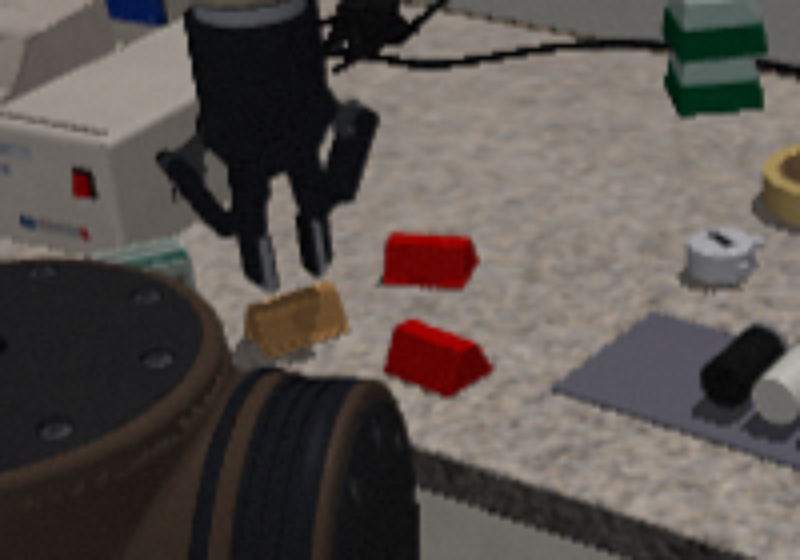

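The tips hang about 40 mm behind the reported TCP (depth in tool frame ≈ -40), so they closed above the chock, which hasn't moved. I'll open, go lower while watching the force, and check the tip height by depth.

{"name": "jog_arm", "arguments": {
  "commands": [
    [0, 0, 0, 0, 0, 0, 0],
    [0, 0, 0, 0, 0, 0, 0],
    [0, 0, 0, 0, 0, 0, 0],
    [0, 0, 0, 0, 0, 0, 0],
    [0, 0, 0, 0, 0, 0, 0]
  ]
}}

```text
clock: 4.82
position: [424.7, 298.5, -0.5]
tool_rot: [-0.555, 0.832, 0.0, 0.0]
force: [-0.5, -0.4, -0.8]
gripper_width: 85.6
gripper_force: 0.0
```

{"name": "jog_arm", "arguments": {
  "commands": [
    [0, 0, 0.035, 0, 0, 0, 0],
    [0, 0, 0.035, 0, 0, 0, 0],
    [0, 0, 0, 0, 0, 0, 0]
  ]
}}

```text
clock: 5.2
position: [424.1, 298.2, -22.6]
tool_rot: [-0.555, 0.832, 0.0, -0.001]
force: [0.2, 0.7, 0.0]
gripper_width: 85.5
gripper_force: 0.0
```

```bash
cat > tip.py <<'E'
from h import *
p=snap('wrist');P,u,v=cloud(p);s=p['_s'];t=R.from_quat(s['tool_rot']).inv().apply(P-s['position']);c=p['color'][v,u].astype(int).max(1)
for sg in (-1,1):
    k=(abs(t[:,0])<13)&(t[:,1]*sg>8)&(t[:,1]*sg<62)&(P[:,2]>2)&(c<95)&(t[:,2]>-80)
    # the near (camera-side) edge of the finger
    k&=t[:,0]>8
    if k.any(): print(sg,k.sum(),'tip tool z',np.round(np.percentile(t[k,2],[90,97,99.5]),1),'world z',np.round(np.percentile(P[k,2],[.5,3]),1),'y',np.round(np.percentile(t[k,1],[3,97]),1))
print(np.round(s['position'],1),s['gripper_width'])
E
python3 tip.py; python3 w.py w4
```

```text
-1 1446 tip tool z [-36.2 -34.5 -33.4] world z [10.7 11.8] y [-49.3  -9.1]
1 1426 tip tool z [-35.5 -33.6 -31. ] world z [ 8.4 11. ] y [ 9.3 48.3]
[424.1 298.2 -22.6] 85.51668000761951
px [279. 272.] 6949 all [423.2 295.5  25.9  53.6  67.1] top [424.6 299.   18.4  53.5  66.2] zt 26.5
```

```bash
sed -i 's/sg>8)/sg>36)/' tip.py; python3 tip.py
```

```text
-1 715 tip tool z [-57.8 -55.2 -53.4] world z [31.5 33.3] y [-49.6 -43.1]
1 717 tip tool z [-57.8 -55.2 -23.9] world z [ 2.1 33.3] y [41.9 48.6]
[424.5 298.5 -21.8] 85.1001501457473
```

{"name": "jog_arm", "arguments": {
  "commands": [
    [0, 0, 0.03, 0, 0, 0, 0],
    [0, 0, 0.03, 0, 0, 0, 0],
    [0, 0, 0, 0, 0, 0, 0]
  ]
}}

```text
clock: 5.72
position: [424.2, 298.3, -40.3]
tool_rot: [-0.555, 0.832, 0.0, -0.001]
force: [-0.8, -0.2, 0.3]
gripper_width: 85.2
gripper_force: 0.0
```

{"name": "jog_arm", "arguments": {
  "commands": [
    [0, 0, 0, 0, 0, 0, 0.5],
    [0, 0, 0, 0, 0, 0, 0.6],
    [0, 0, 0, 0, 0, 0, 0.6],
    [0, 0, 0, 0, 0, 0, 0.6]
  ]
}}

```text
clock: 6.22
position: [424.8, 298.6, -39.0]
tool_rot: [-0.555, 0.832, -0.0, 0.0]
force: [-1.6, -0.9, 5.2]
gripper_width: 52.9
gripper_force: 63.3
```

```bash
sed -i 's/sg>36)/sg>30)/' tip.py; python3 tip.py
```

```text
-1 413 tip tool z [-51.3 -47.3 -46.1] world z [7.1 8.3] y [-33.5 -30.1]
1 285 tip tool z [-49.4 -43.5 -41.1] world z [2.1 4.5] y [30.  34.6]
[424.8 298.6 -39. ] 52.899698063785046
```

{"name": "jog_arm", "arguments": {
  "commands": [
    [0, 0, -0.1, 0, 0, 0, 0.6],
    [0, 0, -0.17, 0, 0, 0, 0.6],
    [0, 0, -0.17, 0, 0, 0.1, 0.6],
    [0, 0, -0.05, 0, 0, 0.115, 0.6],
    [0, 0, 0, 0, 0, 0.115, 0.6]
  ]
}}

```text
clock: 6.9
position: [425.2, 298.8, 109.2]
tool_rot: [-0.321, 0.947, 0.0, 0.002]
force: [0.8, 0.5, -0.5]
gripper_width: 53.1
gripper_force: 63.1
```

{"name": "jog_arm", "arguments": {
  "commands": [
    [0, 0, 0, 0, 0, 0.115, 0.6],
    [0, 0, 0, 0, 0, 0.115, 0.6],
    [0, 0, 0, 0, 0, 0.115, 0.6],
    [0, 0, 0, 0, 0, 0.115, 0.6],
    [0, 0, 0, 0, 0, 0.115, 0.6]
  ]
}}

```text
clock: 7.52
position: [424.6, 298.5, 107.5]
tool_rot: [0.125, 0.992, 0.0, -0.0]
force: [-0.1, 0.4, 0.3]
gripper_width: 53.0
gripper_force: 63.1
```

{"name": "jog_arm", "arguments": {
  "commands": [
    [0, 0, 0, 0, 0, 0.115, 0.6],
    [0, 0, 0, 0, 0, 0.115, 0.6],
    [0, 0, 0, 0, 0, 0.115, 0.6],
    [0, 0, 0, 0, 0, 0.115, 0.6],
    [0, 0, 0, 0, 0, 0.115, 0.6]
  ]
}}

```text
clock: 8.15
position: [424.6, 298.5, 107.6]
tool_rot: [0.545, 0.838, 0.0, -0.0]
force: [0.0, -0.4, -0.6]
gripper_width: 53.1
gripper_force: 63.1
```

```bash
python3 go.py 494 110 100 0 5 0.6
```

```text
at [424.6 298.5 107.6] q [0.49 0.45 1.91 0.   0.78 0.07] F [ 0.  -0.4 -0.6] w 53.1 t 8.15
option 0 turn deg [ 0.  -0.  23.9]
option 180 turn deg [   0.     0.  -156.1]
[-0.1336,-0.0086,0.005,0,-0,0.0531,0.6],
[-0.1339,0.0026,0.005,0,-0,0.0531,0.6],
[-0.1332,0.0137,0.005,0,-0,0.0531,0.6],
[-0.1316,0.0248,0.005,0,-0,0.0531,0.6],
[-0.1291,0.0357,0.005,0,-0,0.0531,0.6],
```

{"name": "jog_arm", "arguments": {
  "commands": [
    [-0.134, -0.009, 0, 0, 0, 0.053, 0.6],
    [-0.134, 0.003, 0, 0, 0, 0.053, 0.6],
    [-0.133, 0.014, 0, 0, 0, 0.053, 0.6],
    [-0.132, 0.025, 0, 0, 0, 0.053, 0.6],
    [-0.129, 0.036, 0, 0, 0, 0.053, 0.6]
  ]
}}

```text
clock: 8.78
position: [495.9, 109.1, 107.6]
tool_rot: [0.706, 0.709, 0.0, 0.0]
force: [1.0, 0.6, -0.5]
gripper_width: 52.9
gripper_force: 63.1
```

{"name": "jog_arm", "arguments": {
  "commands": [
    [0, 0, 0, 0, 0, 0, 0.6]
  ]
}}

```text
clock: 8.9
position: [496.3, 108.4, 107.5]
tool_rot: [0.706, 0.708, 0.0, 0.0]
force: [0.1, 0.5, 0.2]
gripper_width: 52.7
gripper_force: 63.1
```

```bash
cat > row.py <<'E'
from h import *
import sys
for n in sys.argv[2:]:
    p=snap(n);save(p,sys.argv[1]+n)
    for k in ['can_left_centre','can_right_centre']:
        for o in imaging.spot_point(p,k)[:2]:print(n,k,round(o['score'],2),np.round(o['point'],1))
    P,u,v=cloud(p);m=(P[:,0]>440)&(P[:,0]<550)&(abs(P[:,1]+15)<75)&(P[:,2]>18)&(P[:,2]<44)
    if n=='wrist':
        t=R.from_quat(p['_s']['tool_rot']).inv().apply(P-p['_s']['position']);m&=~((abs(t[:,0])<25)&(abs(t[:,1])<60)&(t[:,2]>-90)&(t[:,2]<10))
    Q=P[m];
    if len(Q)<30: continue
    print(n,len(Q),'x',np.round(np.percentile(Q[:,0],[1,99]),1),'y',np.round(np.percentile(Q[:,1],[1,99]),1),'ztop',np.round(np.percentile(Q[:,2],97),1),'rect',np.round(np.hstack(cv2.minAreaRect(Q[:,:2].astype(np.float32))),1))
    # per-can ridge: top points grouped by y
    for yc in (18,-16,-50):
        g=Q[(abs(Q[:,1]-yc)<15)];
        if len(g)<20: continue
        g=g[g[:,2]>np.percentile(g[:,2],95)-4];f=np.polyfit(g[:,0],g[:,1],1)
        print('  can near',yc,'x',np.round(np.percentile(g[:,0],[2,98]),1),'y',round(np.mean(np.percentile(g[:,1],[2,98])),1),'tilt deg',round(np.degrees(np.arctan(f[0])),1),'z',round(np.percentile(g[:,2],95),1))
E
python3 row.py r1 wrist top; python3 go.py 494 110 100 0 1 .6
```

```text
wrist can_right_centre 0.68 [492.8 -49.1  17.5]
wrist 1975 x [467.7 517.8] y [-57.8 -11.1] ztop 36.1 rect [492.7 -35.1  50.4  51.1  89.8]
  can near -16 x [469.4 517.3] y -17.7 tilt deg -0.8 z 36.2
  can near -50 x [468.5 516.7] y -48.5 tilt deg 0.1 z 36.0
top can_left_centre 0.77 [494.6  20.1  15.7]
top can_left_centre 0.37 [ 458.4 -281.5   10.9]
top can_right_centre 0.77 [492.1 -51.5  18.3]
top 784 x [469.4 520. ] y [-63.5  31.1] ztop 38.3 rect [494.8 -16.4  99.9  51.2  89.3]
  can near 18 x [470.9 519.7] y 16.5 tilt deg -3.6 z 38.4
  can near -16 x [470.5 519.1] y -17.0 tilt deg -2.0 z 39.0
  can near -50 x [469.3 518.5] y -50.7 tilt deg -1.0 z 39.3
at [495.3 111.1 107.5] q [0.09 0.44 1.94 0.   0.76 0.08] F [-1.2  1.   0.2] w 52.5 t 9.2
option 0 turn deg [-0.  -0.   0.5]
option 180 turn deg [   0.    -0.  -179.5]
[-0.0038,-0.0044,0.0251,-0,-0.0001,0.0054,0.6],
```

View pics/r1wrist.png

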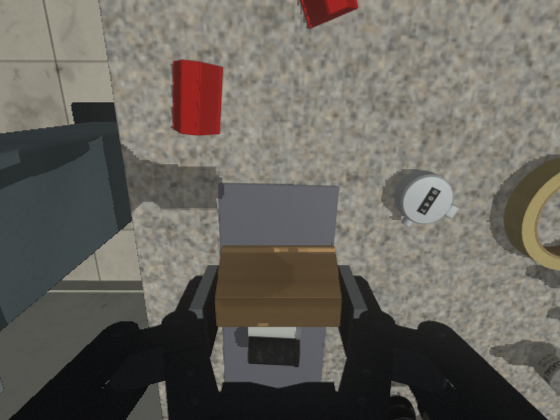

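{"name": "jog_arm", "arguments": {
  "commands": [
    [-0.1, -0.006, 0, 0, 0, 0.0055, 0.6],
    [-0.1, 0, 0.1, 0, 0, 0, 0.6],
    [0, 0, 0.12, 0, 0, 0, 0.6],
    [0, 0, 0.12, 0, 0, 0, 0.6],
    [0, 0, 0.06, 0, 0, 0, 0.6]
  ]
}}

```text
clock: 9.82
position: [493.4, 51.3, -13.5]
tool_rot: [0.707, 0.707, -0.0, -0.001]
force: [-4.3, 14.1, 25.2]
gripper_width: 52.9
gripper_force: 68.1
```

{"name": "jog_arm", "arguments": {
  "commands": [
    [0, 0, 0, 0, 0, 0, 0.6],
    [0, 0, 0, 0, 0, 0, 0.6]
  ]
}}

```text
clock: 10.07
position: [494.1, 50.8, -12.3]
tool_rot: [0.707, 0.707, 0.0, 0.0]
force: [0.3, -0.0, -0.8]
gripper_width: 52.7
gripper_force: 65.9
```

```bash
python3 go.py 493.5 49.5 -34 0 1 .6
```

```text
at [494.1  50.8 -12.3] q [-0.03  0.64  2.05  0.    0.46 -0.03] F [ 0.3 -0.  -0.8] w 52.7 t 10.07
option 0 turn deg [ 0. -0. -0.]
option 180 turn deg [ -0.  -0. 180.]
[-0.0043,-0.0019,0.0724,0.0002,-0,-0.0005,0.6],
```

The foot overhangs the canister when coming straight down, so it touched. I'll back up and out and look at the row.

{"name": "jog_arm", "arguments": {
  "commands": [
    [0.02, 0, -0.06, 0, 0, 0, 0.6],
    [0.05, 0, -0.12, 0, 0, 0, 0.6],
    [0.15, 0, -0.15, 0, 0, 0, 0.6],
    [0.15, 0, 0, 0, 0, 0, 0.6],
    [0, 0, 0, 0, 0, 0, 0.6]
  ]
}}

```text
clock: 10.7
position: [494.2, 163.0, 87.0]
tool_rot: [0.706, 0.708, 0.001, 0.001]
force: [0.2, -0.7, -1.4]
gripper_width: 53.0
gripper_force: 66.0
```

```bash
python3 row.py r2 wrist top scene; python3 go.py 494 110 100 0 1 .6; python3 -c "
import cv2
a=cv2.imread('pics/r2top.png')[180:260,225:370];b=cv2.imread('pics/r2scene.png')[190:270,225:370]
cv2.imwrite('pics/r2.png',cv2.resize(__import__('numpy').hstack([a,b]),None,fx=2.7,fy=2.7,interpolation=2))"
```

```text
wrist 2417 x [469.3 518.9] y [-8.4 32.2] ztop 35.6 rect [494.1  11.6  44.   51.1  88.5]
  can near 18 x [470.2 518.4] y 17.1 tilt deg -0.3 z 36.0
  can near -16 x [470.3 517.2] y -6.5 tilt deg 0.1 z 32.8
top can_left_centre 0.59 [492.2  15.2  18.4]
top can_right_centre 0.54 [492.6 -54.3  17. ]
top 820 x [469.7 519.7] y [-66.   28.7] ztop 38.7 rect [495.  -17.5  98.   51.3  88.3]
  can near 18 x [472.2 519.7] y 15.2 tilt deg -2.2 z 39.1
  can near -16 x [470.4 519.2] y -18.5 tilt deg -4.0 z 39.4
  can near -50 x [470.9 518.2] y -51.2 tilt deg -1.3 z 39.4
scene can_left_centre 0.8 [494.8  19.7  20.3]
scene can_right_centre 0.65 [493.5 -51.   21.1]
scene 706 x [466.6 519.2] y [-67.8  24.5] ztop 35.6 rect [493.5 -19.9  97.8  54.   88.7]
  can near 18 x [470.2 519.2] y 13.7 tilt deg -2.3 z 35.5
  can near -16 x [468.4 519. ] y -19.3 tilt deg -1.6 z 35.7
  can near -50 x [468. 517.] y -54.1 tilt deg -1.0 z 36.0
at [494.2 159.9  85.6] q [0.19 0.49 1.93 0.   0.72 0.19] F [-1.1 -0.3 -0.5] w 53.2 t 11.15
option 0 turn deg [-0.  -0.  -0.2]
option 180 turn deg [ -0.    0.  179.8]
[-0.1664,-0.0004,-0.0481,-0.0001,-0,-0.0018,0.6],
```

View pics/r2.png

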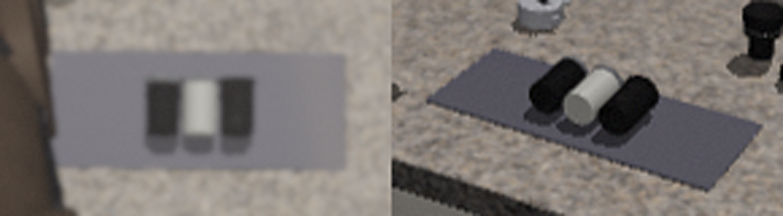

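```bash
cat > held.py <<'E'
from h import *
p=snap('wrist');P,u,v=cloud(p);s=p['_s'];t=R.from_quat(s['tool_rot']).inv().apply(P-s['position']);c=p['color'][v,u].astype(int)
k=(c[:,0]-c[:,2]>25)&(abs(t[:,0])<35)&(abs(t[:,1])<24)&(t[:,2]>-85)&(t[:,2]<0);Q=t[k]
for x in range(-14,26,3):
    g=Q[abs(Q[:,0]-x)<1.5]
    if len(g)>20: print(x,len(g),'z',round(np.median(g[:,2]),1),'slope along y',round(np.polyfit(g[:,1],g[:,2],1)[0],3))
E
python3 held.py
```

```text
-8 117 z -66.2 slope along y 0.003
-5 581 z -67.1 slope along y -0.002
-2 723 z -67.0 slope along y -0.001
1 732 z -66.9 slope along y -0.001
4 737 z -66.7 slope along y 0.0
7 1249 z -65.4 slope along y -0.002
10 1664 z -59.9 slope along y -0.002
13 1465 z -53.0 slope along y -0.004
16 1233 z -46.3 slope along y -0.0
19 461 z -43.0 slope along y 0.002
```

{"name": "jog_arm", "arguments": {
  "commands": [
    [-0.15, 0, 0, 0, 0, 0, 0.6],
    [-0.156, 0, 0.05, 0, 0, 0, 0.6],
    [0, 0, 0.12, 0, 0, 0, 0.6],
    [0, 0, 0.12, 0, 0, 0, 0.6],
    [0, 0, 0.06, 0, 0, 0, 0.6]
  ]
}}

```text
clock: 11.82
position: [493.4, 68.3, -21.0]
tool_rot: [0.708, 0.706, -0.001, -0.001]
force: [0.7, -0.1, -1.0]
gripper_width: 52.7
gripper_force: 66.0
```

{"name": "jog_arm", "arguments": {
  "commands": [
    [0, 0, 0, 0, 0, 0, 0.6],
    [0, 0, 0, 0, 0, 0, 0.6],
    [0, 0, 0, 0, 0, 0, 0.6]
  ]
}}

```text
clock: 12.2
position: [494.5, 68.8, -18.4]
tool_rot: [0.708, 0.707, 0.001, 0.0]
force: [-0.2, -1.0, 0.1]
gripper_width: 52.8
gripper_force: 66.0
```

Down 17.5 mm to about -36, then slide toward y ≈ 48.

{"name": "jog_arm", "arguments": {
  "commands": [
    [0, 0, 0.03, 0, 0, 0, 0.6],
    [0, 0, 0.02, 0, 0, 0, 0.6],
    [0, 0, 0.008, 0, 0, 0, 0.6],
    [0, 0, 0, 0, 0, 0, 0.6]
  ]
}}

```text
clock: 12.7
position: [493.8, 68.7, -36.3]
tool_rot: [0.708, 0.707, -0.0, -0.0]
force: [-1.9, -0.4, 11.4]
gripper_width: 52.9
gripper_force: 67.5
```

{"name": "jog_arm", "arguments": {
  "commands": [
    [-0.025, 0, 0, 0, 0, 0, 0.6],
    [-0.025, 0, 0, 0, 0, 0, 0.6],
    [-0.013, 0, 0, 0, 0, 0, 0.6],
    [0, 0, 0, 0, 0, 0, 0.6],
    [0, 0, 0, 0, 0, 0, 0.6]
  ]
}}

```text
clock: 13.32
position: [494.3, 49.7, -36.3]
tool_rot: [0.708, 0.706, 0.0, 0.0]
force: [-1.4, -1.5, 8.3]
gripper_width: 52.9
gripper_force: 67.2
```

{"name": "jog_arm", "arguments": {
  "commands": [
    [-0.006, 0, 0, 0, 0, 0, 0.6],
    [-0.005, 0, 0, 0, 0, 0, 0.6],
    [0, 0, 0, 0, 0, 0, 0.6],
    [0, 0, 0, 0, 0, 0, 0.6]
  ]
}}

```text
clock: 13.82
position: [494.3, 46.8, -36.3]
tool_rot: [0.708, 0.706, 0.0, 0.0]
force: [-0.7, 2.8, 9.1]
gripper_width: 53.0
gripper_force: 67.0
```

{"name": "jog_arm", "arguments": {
  "commands": [
    [0, 0, 0, 0, 0, 0, 0.3],
    [0, 0, 0, 0, 0, 0, 0],
    [0, 0, 0, 0, 0, 0, 0],
    [0, 0, 0, 0, 0, 0, 0]
  ]
}}

```text
clock: 14.32
position: [493.9, 46.5, -36.8]
tool_rot: [0.708, 0.707, -0.0, -0.0]
force: [0.2, -0.4, -0.8]
gripper_width: 85.4
gripper_force: 0.0
```

{"name": "jog_arm", "arguments": {
  "commands": [
    [0, 0, -0.1, 0, 0, 0, 0],
    [0, 0, -0.15, 0, 0, 0, 0],
    [0, 0, -0.15, 0, 0, 0, 0],
    [0.1, 0, -0.1, 0, 0, 0, 0],
    [0, 0, 0, 0, 0, 0, 0]
  ]
}}

```text
clock: 14.95
position: [494.9, 77.6, 115.3]
tool_rot: [0.707, 0.707, 0.002, 0.001]
force: [0.9, 1.0, 0.1]
gripper_width: 85.4
gripper_force: 0.0
```

```bash
cat > prof.py <<'E'
# height profile along y at the row's middle, from the wrist camera
from h import *
import sys
p=snap('wrist');save(p,sys.argv[1]);P,u,v=cloud(p)
m=(abs(P[:,0]-494)<14)&(P[:,2]>-5)&(P[:,2]<50)&(P[:,1]>-105)&(P[:,1]<90);Q=P[m]
out=[]
for y in np.arange(-104,90,2.):
    g=Q[abs(Q[:,1]-y)<1]
    if len(g)>5: out.append('%d:%.0f'%(y,np.percentile(g[:,2],60)))
print(' '.join(out))
E
python3 prof.py f1.png; python3 w.py w6; python3 go.py 461 -279.5 100 -22 10 0
```

```text
-104:4 -102:4 -100:4 -98:4 -96:4 -94:4 -92:4 -90:4 -88:4 -86:4 -62:31 -60:33 -58:34 -56:35 -54:35 -52:35 -50:35 -48:34 -46:34 -44:33 -42:31 -40:29 -38:26 -36:23 -30:30 -28:32 -26:33 -24:34 -22:35 -20:35 -18:35 -16:35 -14:34 -12:33 -10:32 -8:30 -6:28 -4:24 2:30 4:32 6:33 8:34 10:35 12:35 14:35 16:35 18:34 20:34 22:32 24:31 26:28 28:23 30:22 38:29 40:30 42:30 44:30 46:30 48:30 50:30 52:30 54:28 56:24 58:20 60:16 62:12 64:8 66:5 68:4 70:4 72:4 74:4 76:4 78:4 80:4 82:4 84:4 86:4 88:4
px [543. 189.] 1568 all [725.5  84.7  32.   87.3  20.7] top [723.3  85.1  28.4  87.7  15.6] zt 24.7
px [277. 226.] 2256 all [494.2  46.   40.   53.6  89.9] top [4.942e+02 4.640e+01 5.290e+01 1.670e+01 1.000e-01] zt 29.4
at [493.8  76.5 113. ] q [ 0.02  0.42  1.95 -0.    0.77  0.02] F [ 0.  -0.1 -0.1] w 85.5 t 15.05
option 0 turn deg [-0.  0. 22.]
option 180 turn deg [  -0.   -0. -158.]
[-0.1187,-0.0108,0.0043,-0,0,0.0244,0],
[-0.119,-0.0063,0.0043,-0,0,0.0244,0],
[-0.1192,-0.0017,0.0043,-0,0,0.0244,0],
[-0.1191,0.0029,0.0043,-0,0,0.0244,0],
[-0.1189,0.0074,0.0043,-0,0,0.0244,0],
[-0.1186,0.012,0.0043,-0,0,0.0244,0],
[-0.118,0.0165,0.0043,-0,0,0.0244,0],
[-0.1173,0.021,0.0043,-0,0,0.0244,0],
[-0.1164,0.0255,0.0043,-0,0,0.0244,0],
[-0.1154,0.0299,0.0043,-0,0,0.0244,0],
```

{"name": "jog_arm", "arguments": {
  "commands": [
    [-0.119, -0.011, 0, 0, 0, 0.0245, 0],
    [-0.119, -0.006, 0, 0, 0, 0.0245, 0],
    [-0.119, -0.002, 0, 0, 0, 0.0245, 0],
    [-0.119, 0.003, 0, 0, 0, 0.0245, 0],
    [-0.119, 0.007, 0, 0, 0, 0.0245, 0]
  ]
}}

```text
clock: 15.68
position: [476.3, -103.0, 111.9]
tool_rot: [0.773, 0.635, -0.001, -0.001]
force: [-0.5, 0.3, 0.1]
gripper_width: 85.3
gripper_force: 0.0
```

{"name": "jog_arm", "arguments": {
  "commands": [
    [-0.119, 0.012, 0, 0, 0, 0.0245, 0],
    [-0.118, 0.0165, 0, 0, 0, 0.0245, 0],
    [-0.117, 0.021, 0, 0, 0, 0.0245, 0],
    [-0.116, 0.0255, 0, 0, 0, 0.0245, 0],
    [-0.115, 0.03, 0, 0, 0, 0.0245, 0]
  ]
}}

```text
clock: 16.3
position: [459.5, -280.6, 111.7]
tool_rot: [0.83, 0.557, -0.0, -0.001]
force: [0.3, 0.3, 0.2]
gripper_width: 85.4
gripper_force: 0.0
```

{"name": "jog_arm", "arguments": {
  "commands": [
    [0, 0, 0, 0, 0, 0, 0],
    [0, 0, 0, 0, 0, 0, 0]
  ]
}}

```text
clock: 16.55
position: [459.9, -278.8, 112.2]
tool_rot: [0.83, 0.558, -0.0, -0.001]
force: [0.1, -0.5, 0.5]
gripper_width: 85.3
gripper_force: 0.0
```

```bash
python3 w.py w7 chock_b_centre; python3 go.py 461 -279.5 0 -22 1 0
```

```text
px [278. 198.] 2131 all [ 458.9 -280.6   34.1   53.4   68.4] top [ 458.8 -280.4   17.    53.1   69. ] zt 26.5
px [332. 323.] 607 all [ 462.  -404.2   40.5   20.2   59.2] top [ 464.3 -407.2   34.5   12.5   60.3] zt 47.6
chock_b_centre 0.93 [ 454.9 -278.5   14.9]
at [ 460.4 -278.4  112.7] q [-0.67  0.47  1.86  0.    0.81 -0.28] F [ 0.2  0.6 -0.5] w 85.3 t 16.65
option 0 turn deg [-0.1 -0.  -0.1]
option 180 turn deg [-0.000e+00  1.000e-01  1.799e+02]
[-0.0029,0.0039,0.3758,-0.0008,-0.0003,-0.0011,0],
```

{"name": "jog_arm", "arguments": {
  "commands": [
    [-0.008, -0.002, 0.1, 0, 0, 0, 0],
    [0, 0, 0.15, 0, 0, 0, 0],
    [0, 0, 0.13, 0, 0, 0, 0],
    [0, 0, 0, 0, 0, 0, 0],
    [0, 0, 0, 0, 0, 0, 0]
  ]
}}

```text
clock: 17.27
position: [459.7, -281.1, 0.4]
tool_rot: [0.83, 0.558, 0.0, 0.0]
force: [-0.1, -0.0, 0.9]
gripper_width: 85.6
gripper_force: 0.0
```

{"name": "jog_arm", "arguments": {
  "commands": [
    [0, 0, 0.06, 0, 0, 0, 0],
    [0, 0, 0.06, 0, 0, 0, 0],
    [0, 0, 0, 0, 0, 0, 0],
    [0, 0, 0, 0, 0, 0, 0]
  ]
}}

```text
clock: 17.77
position: [459.8, -281.6, -35.3]
tool_rot: [0.83, 0.558, 0.0, 0.001]
force: [-0.6, -0.1, 0.2]
gripper_width: 85.4
gripper_force: 0.0
```

{"name": "jog_arm", "arguments": {
  "commands": [
    [0, 0, 0.013, 0, 0, 0, 0],
    [0, 0, 0, 0, 0, 0, 0.5],
    [0, 0, 0, 0, 0, 0, 0.6],
    [0, 0, 0, 0, 0, 0, 0.6],
    [0, 0, 0, 0, 0, 0, 0.6]
  ]
}}

```text
clock: 18.4
position: [459.2, -281.3, -40.2]
tool_rot: [0.83, 0.558, 0.0, 0.0]
force: [-1.0, 0.3, 6.2]
gripper_width: 53.2
gripper_force: 63.3
```

{"name": "jog_arm", "arguments": {
  "commands": [
    [0, 0, -0.06, 0, 0, 0, 0.6],
    [0, 0, -0.15, 0, 0, 0, 0.6],
    [0, 0, -0.15, 0, 0, 0, 0.6],
    [0, 0, 0, 0, 0, 0, 0.6],
    [0, 0, 0, 0, 0, 0, 0.6]
  ]
}}

```text
clock: 19.02
position: [458.9, -281.0, 66.9]
tool_rot: [0.83, 0.558, -0.0, -0.0]
force: [0.1, -0.2, -0.6]
gripper_width: 53.0
gripper_force: 63.1
```

```bash
python3 held.py; python3 go.py 494 -115 30 0 5 .6
```

```text
-8 53 z -66.0 slope along y -0.001
-5 578 z -66.8 slope along y -0.0
-2 679 z -66.9 slope along y 0.001
1 711 z -66.9 slope along y 0.001
4 698 z -66.9 slope along y -0.003
7 1165 z -65.9 slope along y -0.007
10 1538 z -61.4 slope along y -0.009
13 1437 z -55.4 slope along y -0.011
16 1302 z -49.2 slope along y -0.016
19 858 z -44.5 slope along y -0.005
at [ 458.7 -280.9   66.4] q [-0.67  0.54  1.9   0.    0.71 -0.29] F [ 0.5  0.3 -0.9] w 52.8 t 19.07
option 0 turn deg [ -0.1  -0.  -22.1]
option 180 turn deg [-1.000e-01  1.000e-01  1.579e+02]
[0.1113,-0.0199,0.0244,-0.0002,-0.0001,-0.0492,0.6],
[0.1125,-0.0112,0.0243,-0.0002,-0.0001,-0.0492,0.6],
[0.113,-0.0025,0.0243,-0.0002,-0.0001,-0.0492,0.6],
[0.1129,0.0062,0.0243,-0.0002,-0.0001,-0.0492,0.6],
[0.1121,0.0149,0.0243,-0.0002,-0.0001,-0.0492,0.6],
```

{"name": "jog_arm", "arguments": {
  "commands": [
    [0.111, -0.02, 0, 0, 0, -0.049, 0.6],
    [0.1125, -0.011, 0, 0, 0, -0.049, 0.6],
    [0.113, -0.0025, 0.02, 0, 0, -0.049, 0.6],
    [0.113, 0.006, 0.05, 0, 0, -0.049, 0.6],
    [0.112, 0.015, 0.05, 0, 0, -0.049, 0.6]
  ]
}}

```text
clock: 19.7
position: [494.1, -114.2, 29.7]
tool_rot: [0.707, 0.707, -0.0, -0.001]
force: [0.9, 0.1, -0.7]
gripper_width: 52.9
gripper_force: 63.0
```

{"name": "jog_arm", "arguments": {
  "commands": [
    [0, 0, 0.08, 0, 0, 0, 0.6],
    [0, 0, 0.08, 0, 0, 0, 0.6],
    [0, 0, 0, 0, 0, 0, 0.6],
    [0, 0, 0, 0, 0, 0, 0.6]
  ]
}}

```text
clock: 20.2
position: [494.4, -115.5, -16.7]
tool_rot: [0.708, 0.706, -0.0, -0.0]
force: [-0.5, -0.6, -0.5]
gripper_width: 52.8
gripper_force: 63.0
```

```bash
python3 go.py 494 -90 -36 0 1 .6
```

```text
at [ 494.4 -115.5  -16.7] q [-0.36  0.65  2.02  0.    0.47 -0.36] F [-0.5 -0.6 -0.5] w 52.8 t 20.2
option 0 turn deg [-0.  -0.  -0.1]
option 180 turn deg [-0.000e+00  1.000e-01  1.799e+02]
[0.0849,-0.0015,0.0644,-0.0005,-0.0003,-0.0012,0.6],
```

{"name": "jog_arm", "arguments": {
  "commands": [
    [0, 0, 0.04, 0, 0, 0, 0.6],
    [0, 0, 0.026, 0, 0, 0, 0.6],
    [0, 0, 0, 0, 0, 0, 0.6],
    [0, 0, 0, 0, 0, 0, 0.6]
  ]
}}

```text
clock: 20.7
position: [494.5, -115.5, -36.6]
tool_rot: [0.708, 0.707, 0.0, -0.0]
force: [-0.3, -0.3, -0.7]
gripper_width: 53.3
gripper_force: 63.1
```

{"name": "jog_arm", "arguments": {
  "commands": [
    [0.035, 0, 0, 0, 0, 0, 0.6],
    [0.035, 0, 0, 0, 0, 0, 0.6],
    [0.03, 0, 0, 0, 0, 0, 0.6],
    [0, 0, 0, 0, 0, 0, 0.6],
    [0, 0, 0, 0, 0, 0, 0.6]
  ]
}}

```text
clock: 21.32
position: [494.7, -85.4, -36.4]
tool_rot: [0.708, 0.707, 0.0, 0.0]
force: [-0.8, -1.1, 0.1]
gripper_width: 53.3
gripper_force: 63.1
```

{"name": "jog_arm", "arguments": {
  "commands": [
    [0, 0, 0.003, 0, 0, 0, 0.6],
    [0.008, 0, 0, 0, 0, 0, 0.6],
    [0.006, 0, 0, 0, 0, 0, 0.6],
    [0, 0, 0, 0, 0, 0, 0.6],
    [0, 0, 0, 0, 0, 0, 0.6]
  ]
}}

```text
clock: 21.95
position: [494.9, -81.3, -37.2]
tool_rot: [0.708, 0.706, 0.0, 0.0]
force: [1.6, -1.0, 4.9]
gripper_width: 53.0
gripper_force: 63.7
```

```bash
python3 prof.py f2.png; python3 row.py r3 top scene
```

```text
-90:28 -88:29 -86:30 -84:30 -82:30 -80:30 -78:30 -76:30 -74:29 -72:26 -70:22 -68:19 -64:28 -62:30 -60:32 -58:33 -56:34 -54:35 -52:35 -50:35 -48:35 -46:35 -44:34 -42:33 -40:31 -38:29 -36:25 -34:21 -32:26 -30:28 -28:30 -26:32 -24:33 -22:34 -20:35 -18:35 -16:35 -14:35 -12:34 -10:34 -8:32 -6:31 -4:28 -2:24 0:5 2:27 4:30 6:32 8:33 10:34 12:35 14:35 16:35 18:35 20:34 22:34 24:33 26:31 28:29 30:26 32:18 34:19
scene can_left_centre 0.57 [490.1  21.5  19.7]
scene can_right_centre 0.64 [493.3 -48.6  22.4]
scene 840 x [455.2 524.1] y [-89.7  51. ] ztop 37.7 rect [491.1 -17.8  75.3 144.2   0. ]
  can near 18 x [469.5 519.1] y 12.8 tilt deg -0.1 z 35.3
  can near -16 x [468.4 517.5] y -18.8 tilt deg -3.3 z 35.9
  can near -50 x [466.4 515.7] y -52.5 tilt deg -10.5 z 34.2
```

{"name": "jog_arm", "arguments": {
  "commands": [
    [0.004, 0, 0, 0, 0, 0, 0.6],
    [0, 0, 0, 0, 0, 0, 0.6],
    [0, 0, 0, 0, 0, 0, 0.6]
  ]
}}

```text
clock: 22.68
position: [494.8, -80.2, -37.2]
tool_rot: [0.708, 0.707, 0.0, 0.0]
force: [1.1, -1.8, 4.7]
gripper_width: 53.1
gripper_force: 63.7
```

{"name": "jog_arm", "arguments": {
  "commands": [
    [0, 0, 0, 0, 0, 0, 0.3],
    [0, 0, 0, 0, 0, 0, 0],
    [0, 0, 0, 0, 0, 0, 0],
    [0, 0, 0, 0, 0, 0, 0]
  ]
}}

```text
clock: 23.18
position: [494.5, -80.0, -37.4]
tool_rot: [0.708, 0.707, -0.0, -0.0]
force: [0.1, -0.4, -0.3]
gripper_width: 85.3
gripper_force: 0.0
```

{"name": "jog_arm", "arguments": {
  "commands": [
    [0, 0, -0.1, 0, 0, 0, 0],
    [0, 0, -0.15, 0, 0, 0, 0],
    [0, 0, -0.2, 0, 0, 0, 0],
    [0.15, 0, -0.15, 0, 0, 0, 0],
    [0.12, 0, 0, 0, 0, 0, 0]
  ]
}}

```text
clock: 23.8
position: [496.0, 0.9, 145.1]
tool_rot: [0.708, 0.706, 0.002, 0.002]
force: [-0.3, 0.1, -0.4]
gripper_width: 85.0
gripper_force: 0.0
```

{"name": "jog_arm", "arguments": {
  "commands": [
    [0, 0, 0, 0, 0, 0, 0],
    [0, 0, 0, 0, 0, 0, 0]
  ]
}}

```text
clock: 24.05
position: [494.6, -0.1, 141.7]
tool_rot: [0.708, 0.707, -0.0, -0.0]
force: [-0.4, 0.2, 0.3]
gripper_width: 85.5
gripper_force: 0.0
```

```bash
python3 prof.py f3.png; python3 w.py w9
```

```text
-104:4 -102:5 -88:29 -86:30 -84:30 -82:30 -80:30 -78:30 -76:30 -74:30 -72:27 -70:24 -68:20 -62:29 -60:31 -58:32 -56:34 -54:34 -52:35 -50:35 -48:35 -46:35 -44:34 -42:33 -40:32 -38:30 -36:27 -34:22 -30:28 -28:30 -26:32 -24:33 -22:34 -20:35 -18:35 -16:35 -14:35 -12:34 -10:34 -8:33 -6:31 -4:29 -2:25 0:21 2:27 4:29 6:31 8:33 10:34 12:35 14:35 16:35 18:35 20:35 22:34 24:33 26:31 28:30 30:26 32:17 34:20 36:24 38:28 40:30 42:30 44:30 46:30 48:30 50:30 52:29 54:28 56:25 58:20 60:16 62:13 64:9 66:6 68:4 70:4 72:4 74:4 76:4 78:4 80:4 82:4 84:4 86:4 88:4
px [543.  92.] 1776 all [724.2  86.7  28.7  91.1  14.1] top [724.1  85.6  27.7  89.6  15.3] zt 24.7
px [277. 138.] 2228 all [494.3  48.3  34.9  53.5  89.8] top [494.2  46.5  16.8  53.4  89.8] zt 29.5
px [277. 264.] 1147 all [ 4.948e+02 -7.760e+01  5.350e+01  2.210e+01  4.000e-01] top [494.6 -79.5  53.4  16.8   1.5] zt 29.5
```

View pics/w9.png

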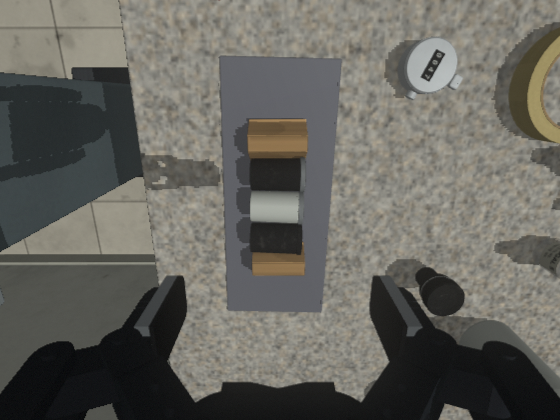

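The picture shows chocks at (277,138) and (277,264), with the three canisters at (277,175), (277,207) and (277,238) between them. The chocks are 126 mm apart, centre to centre, which is a tight fit. Both sit flat (top at 29.5 mm) and level with the canisters' middle. I'm handing in.

```bash
python3 -c "
from plant import r
print(r.finish_job())"
```

```text
the job is handed in; nothing more can be done
None
```

Job handed in at about 24 s: both wooden chocks stand flat against the two ends of the row and are released, after one lowering of the first chock touched the left canister and shifted the still-closed row about 2 mm.

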